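# Spread the dial knobs, then hold the parts-box lid open

### The job

Get the dial knobs ready for a colleague who will sort them away with both hands: spread the heap in the tray into one even layer over the whole tray, none on top of another, at least one in every quarter and a finger's width (about 20 mm) of bare tray between any two. Then lift the sprung lid of the parts box and hold it open at 60 degrees from shut; finish while still holding it there with the gripper, as it snaps shut when let go. Leave the glass, the tissue box and the tape roll alone.

Things in the scene. Friction and masses are not known exactly. Their poses are not given: they have to be found in the camera images.
- knob1: one of five identical black plastic dial knobs: upright cylinder, diameter 26 mm, height 24 mm, about 30 g; origin at its centre (12 mm above its underside). At the start the five are heaped in the tray: four stand upright close together on the tray floor in a rhombus (neighbours about 29 mm between centres, the long diagonal about 50 mm) and one stands upright on top of three of them. The five names may stand in any order in the heap; they are interchangeable
- knob2: another of the five dial knobs, the same as knob1
- knob3: another of the five dial knobs, the same as knob1
- knob4: another of the five dial knobs, the same as knob1
- knob5: another of the five dial knobs, the same as knob1
- tray_in (a point): centre of the inner floor of the shallow aluminium sorting tray, 4 mm above the table. The tray is fixed to the table, 200 mm along its x axis and 260 mm along its y axis outside, walls 4 mm thick, rims 18 mm above the table. The four quarters are divided by its x and y axes through this point
- parts_box: white plastic parts box, fixed to the table, 170 mm (its x) by 190 mm (its y) by 75 mm high, with a hinged grey lid; origin at the centre of its underside, z up; its x axis points from the front (handle side, facing the robot) to the hinge at the back
- lid (a joint): angle of the lid of the parts box in rad: 0 shut, 1.047 is 60 degrees, growing as the front edge swings up and back about the hinge; stop at 1.9. A spring (0.12 N m/rad) and its weight (0.25 kg) pull it shut from any angle
- lid_handle (a point): middle of the lid's bar handle: a round steel bar of diameter 10 mm, 90 mm long along the box's y axis, on two legs at its ends, its centre 33 mm above the lid's top face (lid 5 mm thick); when shut it is 113.5 mm above the table. It moves with the lid. It lies 155 mm in front of the hinge axis and 38 mm above it when shut; the lid's front edge lies 16 mm further forward
- lid_hinge (a point): middle of the hinge axis, along the box's y axis, at the top back edge of the box, 75.5 mm above the table
- tumbler: bystander: drinking glass, diameter 72 mm, 120 mm tall, loose, beyond the work; origin at the centre of its underside
- tissue_box: bystander: blue cube-shaped tissue box, 120 mm, loose, to the robot's right; origin at the centre of its underside
- tape_roll: bystander: roll of paper tape lying flat, diameter 70 mm, 25 mm high, loose, to the robot's left; origin at the centre of its underside

How it is judged:
By the outcome, as a careful person would: the job done as asked, in the order asked, and still so for the second after the job is handed in, while the arm keeps its last pose, push and grip.
It also fails if it takes over 67 s, if anything falls off the work surface, if the arm or the gripper's body presses on something with over 40 N, if the wrist force passes 120 N, or if a joint passes its speed limit or range.

### The arm

A 6-joint arm with a two-finger parallel gripper is mounted at the origin on the work surface. World frame = base frame: x ahead of the robot, y to its left, z up, the work surface at z = 0. Lengths are in mm, angles in rad, forces in N, time in s.
With the tool pointing down it reaches from about 275 to 750 mm from the base axis. Payload 10.2 kg.
Tool frame: the origin (TCP) lies midway between the tips of the shut fingers; the grasp point (between the pads) lies 19 mm behind it; z points along the fingers, y is the line along which they close (so a half turn about z gives the same grasp; the last joint's range is limited). The gripper opens to 88 mm and grips with 3 to 60 N. Pads are 18 mm wide; open, the fingers measure 123 mm over their backs; the gripper's body (75 mm by 187 mm) begins 45 mm behind the grasp point.
Start: joints at [-1.496, 0.313, 1.498, -0, 1.331, -0.223], TCP at [154.031, -501.902, 238.72] pointing down, gripper open.
Joint ranges: [-2.94, 2.94], [-0.97, 2.17], [0.19, 2.56], [-1.23, 4.37], [0.02, 3.11], [-2.88, 2.88]. Speed limits (rad/s): [2.39, 2.39, 3.01, 3.14, 3.14, 3.14].

### API

Orientations are given as a unit quaternion [x, y, z, w].
In Python, from rig import state, eyes, workorder gives the robot as it stands.
- The arm moves only by the tool move_arm, never from a script. Its argument "plan" is a list of rows, each a list of 7 numbers: the shift along the tool's x, y, z in m, then the turn, a rotation vector about the tool's x, y, z in rad, then the opening in per cent of the stroke, from 0 (shut) to 100 (fully open). A call has 1 to 10 rows; each row is the pose to reach, as a shift and turn from the pose commanded when the call began, along the tool's axes at that moment; what a row does not reach only later rows make up. A row lasts 1/12 s, in which the tool goes at most 41.7 mm and 7.16 degrees, less where a joint would pass 70% of its speed; a pose out of reach is approached as far as the arm can. A call with a gripper value outside its range is refused whole. The fingers move at their own pace and stop on an object; the grip force is fixed at half the most. Time passes only in rows, so rows that repeat a pose let the fingers close. It gives the time, the measured TCP pose, the force, the opening and the grip force at its end, in the units of the state.
- state(): the state, without advancing time (a new reading comes with each control period).
- eyes.get_image(name): name is "scene" or "top" or "wrist"; returns a dict with "img" (384x512x3 uint8, red, green, blue), "fx", "fy", "cx", "cy" (pixels), "rvec" (rotation vector, rad) and "tvec" (3), from world to camera coordinates, as OpenCV has them; the wrist camera has in their place "hand_eye" (4x4, takes a point from camera to tool coordinates, whose origin is the TCP and whose axes are the flange's). Camera axes: x right, y down, z forward; pixel columns grow to the right and rows downward; lengths in mm; the calibration is good to about 2 mm. A picture is of the moment at which its call begins: read the wrist's pose just before it. There is no depth.
- workorder.hand_in(): hands the job in; it is judged then, once.
The state is a dict: "time": time; "joint_positions": joint angles; "qd": joint speeds; "joint_torque": joint torques, N m; "ee_pos": TCP position; "ee_rot": TCP orientation; "ft_force": force on the tool from outside, world axes, zero at the start; "wrist_torque": the same for the moment, N m; "finger_gap": opening from 0.0 (shut) to 1.0 (fully open); "gripper_force": force on a finger pad.
Only numpy, scipy, OpenCV 4.12 (cv2) and the standard library are available. Lean on these libraries where they do the work, as an engineer would, in place of code of your own. Each camera call takes 0.05 s, during which the arm holds its last target. There are 200 camera calls.

## Working session

There is one attempt and no reset: what is moved stays moved. The work goes in short steps, Python scripts to look and compute and a tool call to move; the robot and the scene stay as the last step left them, time stands still between calls to the robot, and variables do not carry over. Pictures are saved under pics/ and viewed, at most 10 in all, crops included, and the job is handed in when it is done.

Besides the shell and the picture viewer there is one more tool, called after "Call:" as name(argument=value, ...) on one line, values as JSON. move_arm: Moves the arm, as the interface text tells. Its arguments: {"type":"object","properties":{"plan":{"type":"array","items":{"type":"array","items":{"type":"number"}}}},"required":["plan"]}

```bash
mkdir -p pics
python3 - <<'E'
from rig import state, eyes
import cv2
s=state();print(s)
ims=[]
for n in("scene","top"):
    d=eyes.get_image(n);print(n,{k:v for k,v in d.items() if k!="img"})
    cv2.imwrite(f"pics/{n}0.png",d["img"][:,:,::-1])
d=eyes.get_image("wrist");print(d["hand_eye"],d["fx"],d["cx"],d["cy"])
E
```

```text
{'time': 0.0, 'joint_positions': array([-1.49640463e+00,  3.13442557e-01,  1.49842115e+00, -3.98030847e-05,
        1.33097665e+00, -2.23401374e-01]), 'qd': array([-0.00073376,  0.00074426, -0.00107616, -0.00033419, -0.00028743,
        0.0016478 ]), 'joint_torque': array([-8.56359620e-04, -4.02207792e+01, -2.52269876e+01,  6.93661021e-02,
        3.52775864e-02, -9.56885515e-05]), 'ee_pos': array([ 154.00095269, -501.65566817,  238.17087012]), 'ee_rot': array([ 9.88934480e-01,  1.48351624e-01,  2.71615772e-05, -6.23559740e-04]), 'ft_force': array([-0.02524518,  0.53089329, -0.22038507]), 'wrist_torque': array([0.02861811, 0.03805895, 0.00964142]), 'gripper_force': 0.0, 'finger_gap': 1.0003674552779194}
scene {'fx': 362.2840578842656, 'fy': 362.2840578842656, 'cx': 259.5283763424781, 'cy': 192.44300544661982, 'rvec': array([ 1.68369302,  1.59316438, -0.79800934]), 'tvec': array([  -2.67383937, -279.19895469, 1535.54679061])}
top {'fx': 499.60020224671314, 'fy': 499.60020224671314, 'cx': 257.85409394488306, 'cy': 193.79777780379612, 'rvec': array([ 2.14813876, -2.16821667,  0.13252425]), 'tvec': array([  -8.53188612,  645.59963221, 1488.16248393])}
[[ 1.10507813e-03 -9.58273587e-01 -2.85850504e-01  7.47224874e+01]
 [ 9.99999270e-01  9.19228647e-04  7.84342817e-04  3.40378948e-01]
 [-4.88853032e-04 -2.85851162e-01  9.58273903e-01 -1.44996697e+02]
 [ 0.00000000e+00  0.00000000e+00  0.00000000e+00  1.00000000e+00]] 285.12262102053364 250.83005472913248 197.10789855217854
```

View pics/top0.png

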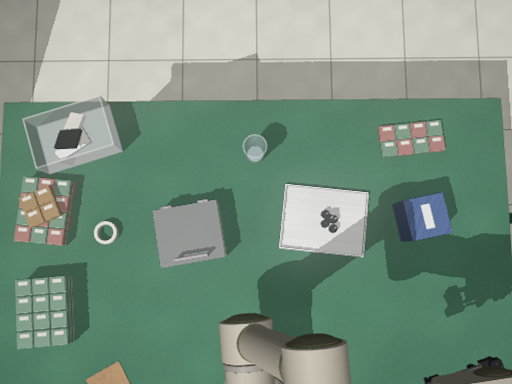

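View pics/scene0.png

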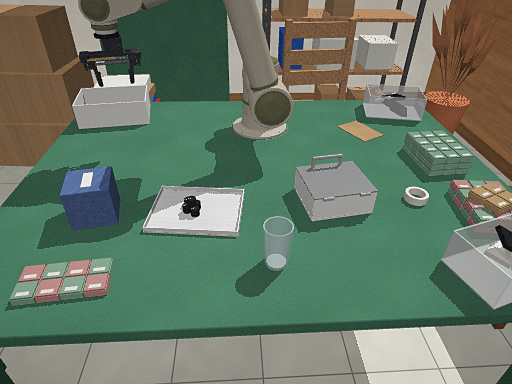

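The top view shows the tray with corners near (286,184), (369,190), (363,256) and (279,249). The knob heap is near (330,220), and the box is centred near (189,233) with its handle near (192,257). The glass is at (255,148), the tissue box at (422,217) and the tape at (106,232).

```bash
cat > h.py <<'E'
import numpy as np, cv2
from rig import state, eyes
from scipy.spatial.transform import Rotation as R
def cam(n):
    s=state(); d=eyes.get_image(n)
    if n=="wrist":
        H=np.array(d["hand_eye"]); Rt=R.from_quat(s["ee_rot"]).as_matrix()
        Rc=Rt@H[:3,:3]; c=Rt@H[:3,3]+s["ee_pos"]
    else:
        r=cv2.Rodrigues(d["rvec"])[0]; Rc=r.T; c=-r.T@d["tvec"]
    return d,Rc,c
def ray(v,p,z):
    d,Rc,c=v
    w=Rc@np.array([(p[0]-d["cx"])/d["fx"],(p[1]-d["cy"])/d["fy"],1])
    return c+w*(z-c[2])/w[2]
def totool(pt):
    s=state(); return R.from_quat(s["ee_rot"]).inv().apply(np.array(pt)-s["ee_pos"])/1000
E
python3 - <<'E'
from h import *
np.set_printoptions(precision=1,suppress=True)
v=cam("top"); g=v[0]["img"]; hsv=cv2.cvtColor(g,cv2.COLOR_RGB2HSV)
m=((hsv[:,:,1]<60)&(hsv[:,:,2]>90)).astype(np.uint8); m[:170]=0; m[270:]=0; m[:,:270]=0; m[:,385:]=0
c=max(cv2.findContours(m,0,2)[0],key=cv2.contourArea); r=cv2.minAreaRect(c); b=cv2.boxPoints(r)
print("tray",r); P=np.array([ray(v,p,18) for p in b]);print(P,P.mean(0))
k=(g.max(2)<60).astype(np.uint8);k[:195]=0;k[245:]=0;k[:,:300]=0;k[:,355:]=0
for c in cv2.findContours(k,0,2)[0]:
    x,y,w,h=cv2.boundingRect(c);print("knobs",(x,y,w,h),ray(v,(x+w/2,y+h/2),30))
m=((hsv[:,:,1]<60)&(hsv[:,:,2]>50)).astype(np.uint8);m[:195]=0;m[280:]=0;m[:,:140]=0;m[:,235:]=0
c=max(cv2.findContours(m,0,2)[0],key=cv2.contourArea); r=cv2.minAreaRect(c);print("box",r)
for p in cv2.boxPoints(r):print(ray(v,p,80))
print("handle",ray(v,(178,258.5),113),ray(v,(207,255),113),"glass",ray(v,(255,155),0),"tissue",ray(v,(422,217),120),"tape",ray(v,(106,232),25))
cv2.imwrite("pics/c1.png",cv2.resize(np.hstack([g[195:275,140:240],g[180:260,275:375]]),None,fx=4,fy=4,interpolation=2)[:,:,::-1])
E
```

```text
tray ((323.9833984375, 219.53675842285156), (86.64802551269531, 67.18601989746094), 5.856013774871826)
[[ 478.8  -73.    18. ]
 [ 685.3  -97.2   18. ]
 [ 655.1 -364.3   18. ]
 [ 449.6 -335.8   18. ]] [ 567.2 -217.6   18. ]
box ((188.61187744140625, 232.29798889160156), (61.13969421386719, 68.08792877197266), 80.31121826171875)
[601.4 306.1  80. ]
[633.7 107.   80. ]
[455.6  76.7  80. ]
[424.2 273.   80. ]
handle [451.9 216.  113. ] [461.  132.9 113. ] glass [774.3  -6.7   0. ] tissue [ 563.9 -486.4  120. ] tape [533.9 451.1  25. ]
```

View pics/c1.png

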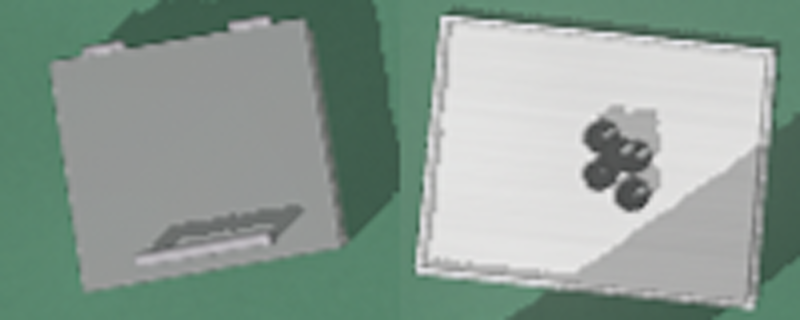

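The crops confirm the box lid turned about +9.5°, with the handle from about (174,260) to (207,255). The long diagonal of the heap runs from (325,214) to (333,228), with the top knob near (332,218). I'll move above the heap for a closer look.

Run:
```python
from h import *
v=cam("top"); p=ray(v,(329.5,220.5),28);print(p)
print(ray(v,(174.2,260.5),113),ray(v,(207.5,255),113))
p[2]=190; print(totool(p))
```

```text
[ 562.52483008 -233.08287519   28.        ]
[446.2765687  226.79760848 113.        ] [461.02367991 131.50309513 113.        ]
[ 0.46935324 -0.1369712   0.04861629]
```

Call:
move_arm(plan=[[0.469,-0.137,0.049,0,0,-0.2,100],[0.469,-0.137,0.049,0,0,-0.2,100],[0.469,-0.137,0.049,0,0,-0.2,100],[0.469,-0.137,0.049,0,0,-0.2,100],[0.469,-0.137,0.049,0,0,-0.2,100],[0.469,-0.137,0.049,0,0,-0.2,60],[0.469,-0.137,0.049,0,0,-0.2,60],[0.469,-0.137,0.049,0,0,-0.2,60],[0.469,-0.137,0.049,0,0,-0.2,60],[0.469,-0.137,0.049,0,0,-0.2,60]])

```text
time: 1.08
ee_pos: [501.9, -272.4, 196.9]
ee_rot: [0.969, 0.246, -0.0, 0.0]
ft_force: [1.0, 0.0, 0.7]
finger_gap: 0.642
gripper_force: 0.0
```

Run:
```python
from h import *
p=[562,-233,190]; s=state(); print(s["ee_pos"],R.from_quat(s["ee_rot"]).as_matrix()[:,0],totool(p))
```

```text
[ 501.87476202 -272.44359961  196.9429078 ] [ 8.78583818e-01  4.77588184e-01 -2.15330337e-05] [ 0.07166301 -0.00593992  0.00694093]
```

Call:
move_arm(plan=[[0.04,-0.004,0.004,0,0,0,45],[0.068,-0.006,0.007,0,0,0,45],[0.068,-0.006,0.007,0,0,0,45],[0.068,-0.006,0.007,0,0,0,45],[0.068,-0.006,0.007,0,0,0,45]])

```text
time: 1.5
ee_pos: [556.7, -236.7, 190.0]
ee_rot: [0.969, 0.246, -0.0, -0.0]
ft_force: [-0.2, 0.5, -0.3]
finger_gap: 0.449
gripper_force: 0.0
```

Run:
```python
from h import *
v=cam("wrist");cv2.imwrite("pics/w1.png",v[0]["img"][:,:,::-1]);np.savez("w1.npz",fx=v[0]["fx"],fy=v[0]["fy"],cx=v[0]["cx"],cy=v[0]["cy"],Rc=v[1],c=v[2]);s=state();print(s["ee_pos"])
```

```text
[ 556.52968402 -237.02371494  190.27898759]
```

View pics/w1.png

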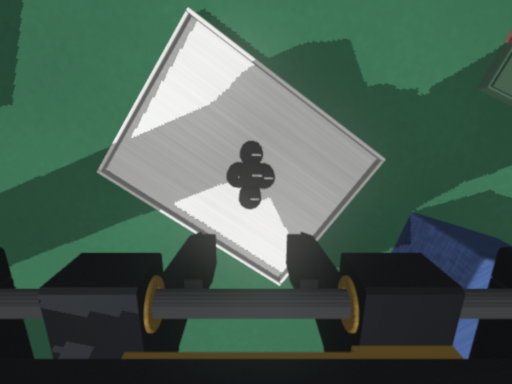

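The wrist view shows the whole tray, with corners near (190,10), (383,159), (280,283) and (100,170). The knobs are at about (251,152), (238,175), (262,176) and (249,198), and the long diagonal lies along tool x. The top knob is not distinct, so I'll enhance that area.

Run:
```python
import cv2,numpy as np
g=cv2.imread("pics/w1.png")[130:220,210:300].astype(float)
o=np.clip((g)*4,0,255).astype(np.uint8)
cv2.imwrite("pics/w1c.png",cv2.resize(o,None,fx=6,fy=6,interpolation=cv2.INTER_CUBIC))
z=np.load("w1.npz")
def ray(p,h):
    w=z["Rc"]@np.array([(p[0]-z["cx"])/z["fx"],(p[1]-z["cy"])/z["fy"],1]);return z["c"]+w*(h-z["c"][2])/w[2]
np.set_printoptions(precision=1,suppress=True)
T=np.array([ray(p,18) for p in[(190,10),(383,159),(280,283),(100,170)]]);print(T,T.mean(0))
for p in[(251,152),(238,175),(262,176),(249,198)]:print(ray(p,28),ray(p,52))
```

```text
[[ 677.6 -104.5   18. ]
 [ 649.  -355.2   18. ]
 [ 456.9 -334.2   18. ]
 [ 486.2  -82.2   18. ]] [ 567.4 -219.    18. ]
[ 586.6 -221.5   28. ] [ 589.4 -219.9   52. ]
[ 557.6 -221.    28. ] [ 562.7 -219.4   52. ]
[ 569.2 -244.7   28. ] [ 573.4 -241.3   52. ]
[ 540.2 -244.1   28. ] [ 546.6 -240.8   52. ]
```

View pics/w1c.png

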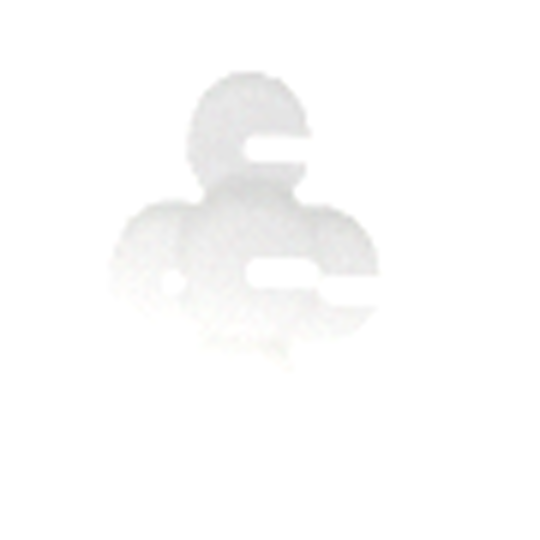

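The enhanced crop shows the top knob at about (251,174), which is (569,-230) in the world. It rests on the pair and the far knob, and the tool's x axis already lies along the long diagonal. I'll grasp the top knob first.

Call:
move_arm(plan=[[0.015,0,0.035,0,0,0,45],[0.015,0,0.075,0,0,0,45],[0.015,0,0.115,0,0,0,45],[0.015,0,0.14,0,0,0,45],[0.015,0,0.157,0,0,0,45],[0.015,0,0.157,0,0,0,45],[0.015,0,0.157,0,0,0,0],[0.015,0,0.157,0,0,0,0],[0.015,0,0.157,0,0,0,0],[0.015,0,0.157,0,0,0,0]])

```text
time: 2.38
ee_pos: [570.8, -229.9, 34.8]
ee_rot: [0.969, 0.246, 0.001, 0.001]
ft_force: [-1.8, -1.6, 5.0]
finger_gap: 0.282
gripper_force: 30.0
```

Call:
move_arm(plan=[[0,0,-0.02,0,0,0,0],[0.01,-0.005,-0.045,0,0,0,0],[0.045,-0.02,-0.05,0,0,0,0],[0.08,-0.035,-0.05,0,0,0,0],[0.08,-0.035,-0.03,0,0,0,0],[0.08,-0.035,0.005,0,0,0,0],[0.08,-0.035,0.02,0,0,0,0],[0.08,-0.035,0.0235,0,0,0,0],[0.08,-0.035,0.0235,0,0,0,0],[0.08,-0.035,0.0235,0,0,0,0]])

```text
time: 3.22
ee_pos: [624.2, -160.1, 10.1]
ee_rot: [0.969, 0.246, 0.0, 0.0]
ft_force: [-0.4, 0.4, -0.5]
finger_gap: 0.284
gripper_force: 30.0
```

Call:
move_arm(plan=[[0,0,0,0,0,0,45],[0,0,0,0,0,0,45],[0,0,0,0,0,0,45],[0,0,-0.04,0,0,0,45],[-0.02,0.012,-0.075,0,0,0,45],[-0.05,0.03,-0.1,0,0,0,45],[-0.06,0.036,-0.14,0,0,0,45],[-0.06,0.036,-0.14,0,0,0,45],[-0.06,0.036,-0.14,0,0,0,45],[-0.06,0.036,-0.14,0,0,0,45]])

```text
time: 4.05
ee_pos: [588.3, -220.1, 149.1]
ee_rot: [0.969, 0.246, -0.0, -0.0]
ft_force: [0.3, 0.7, -0.4]
finger_gap: 0.452
gripper_force: 0.0
```

```bash
cat > look.py <<'E'
from h import *
import sys
np.set_printoptions(precision=1,suppress=True)
v=cam("wrist");g=v[0]["img"]
cv2.imwrite(f"pics/{sys.argv[1]}.png",g[:,:,::-1])
m=(g.max(2)<45).astype(np.uint8); m[235:]=0
n,l,st,ce=cv2.connectedComponentsWithStats(m)
for i in range(1,n):
    if st[i,4]<100: continue
    print(st[i],ce[i],ray(v,ce[i],28))
s=state();print(s["ee_pos"],R.from_quat(s["ee_rot"]).as_matrix()[:,0])
E
python3 look.py w2
```

```text
[ 588.2 -219.7  148.3] [ 0.9  0.5 -0. ]
```

View pics/w2.png

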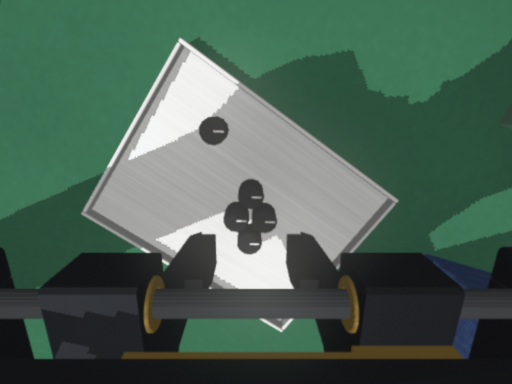

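One knob now stands free at (214,130). The rhombus is intact at (251,192), (237,216), (263,217) and (249,242).

Run:
```python
from h import *
np.set_printoptions(precision=1,suppress=True)
v=cam("wrist")
for p in[(251,193),(237,217),(263,218),(249,242),(214,131)]:
    q=ray(v,p,28);print(p,q,totool([q[0],q[1],0])*1000)
```

```text
(251, 193) [ 588.1 -220.5   28. ] [ -0.4   1.1 148.1]
(237, 217) [ 559.7 -220.2   28. ] [-25.1 -12.7 148.2]
(263, 218) [ 571.1 -243.4   28. ] [-26.2  13.1 148.1]
(249, 242) [ 541.5 -243.6   28. ] [-52.3  -0.8 148.2]
(214, 131) [ 623.4 -163.    28. ] [ 58.1 -32.5 148.1]
```

Call:
move_arm(plan=[[0.002,0.001,0.04,0,0,0,45],[0.002,0.001,0.08,0,0,0,45],[0.002,0.001,0.115,0,0,0,45],[0.002,0.001,0.135,0,0,0,45],[0.002,0.001,0.14,0,0,0,45],[0.002,0.001,0.14,0,0,0,45],[0.002,0.001,0.14,0,0,0,0],[0.002,0.001,0.14,0,0,0,0],[0.002,0.001,0.14,0,0,0,0],[0.002,0.001,0.14,0,0,0,0]])

```text
time: 4.98
ee_pos: [591.5, -220.7, 11.1]
ee_rot: [0.969, 0.246, 0.001, 0.001]
ft_force: [1.8, 0.5, 5.6]
finger_gap: 0.278
gripper_force: 30.0
```

Call:
move_arm(plan=[[0,0,-0.035,0,0,0,0],[-0.003,0.02,-0.055,0,0,0,0],[-0.01,0.05,-0.055,0,0,0,0],[-0.014,0.071,-0.05,0,0,0,0],[-0.014,0.071,-0.025,0,0,0,0],[-0.014,0.071,-0.008,0,0,0,0],[-0.014,0.071,0,0,0,0,0],[-0.014,0.071,0,0,0,0,0],[-0.014,0.071,0,0,0,0,0],[-0.014,0.071,0,0,0,0,0]])

```text
time: 5.82
ee_pos: [612.5, -289.4, 10.2]
ee_rot: [0.969, 0.246, 0.0, 0.0]
ft_force: [0.3, -0.4, 0.9]
finger_gap: 0.281
gripper_force: 29.9
```

Call:
move_arm(plan=[[0,0,0,0,0,0,45],[0,0,0,0,0,0,45],[0,0,0,0,0,0,45],[0,0,-0.035,0,0,0,45],[-0.01,-0.015,-0.06,0,0,0,45],[-0.03,-0.045,-0.07,0,0,0,45],[-0.043,-0.074,-0.07,0,0,0,45],[-0.043,-0.074,-0.07,0,0,0,45],[-0.043,-0.074,-0.05,0,0,0,45],[-0.043,-0.074,-0.05,0,0,0,45]])

```text
time: 6.65
ee_pos: [538.1, -244.2, 57.6]
ee_rot: [0.969, 0.246, -0.001, -0.001]
ft_force: [-0.9, -0.2, -1.0]
finger_gap: 0.455
gripper_force: 0.0
```

Call:
move_arm(plan=[[0,0,0.03,0,0,0,45],[0,0,0.047,0,0,0,45],[0,0,0.05,0,0,0,45],[0,0,0.05,0,0,0,45],[0,0,0.05,0,0,0,0],[0,0,0.05,0,0,0,0],[0,0,0.05,0,0,0,0],[0,0,0.05,0,0,0,0]])

```text
time: 7.32
ee_pos: [539.9, -245.4, 11.0]
ee_rot: [0.969, 0.246, 0.001, 0.001]
ft_force: [-0.4, 0.4, 5.9]
finger_gap: 0.284
gripper_force: 30.0
```

Call:
move_arm(plan=[[0,0,-0.035,0,0,0,0],[-0.01,0.003,-0.045,0,0,0,0],[-0.044,0.015,-0.045,0,0,0,0],[-0.044,0.015,-0.04,0,0,0,0],[-0.044,0.015,-0.01,0,0,0,0],[-0.044,0.015,0,0,0,0,0],[-0.044,0.015,0,0,0,0,0],[-0.044,0.015,0,0,0,0,0],[-0.044,0.015,0,0,0,0,0]])

```text
time: 8.07
ee_pos: [507.5, -278.9, 9.4]
ee_rot: [0.969, 0.246, -0.0, -0.0]
ft_force: [0.3, 0.4, -0.3]
finger_gap: 0.286
gripper_force: 30.0
```

Call:
move_arm(plan=[[0,0,0,0,0,0,45],[0,0,0,0,0,0,45],[0,0,0,0,0,0,45],[0,0,-0.04,0,0,0,45],[0,0,-0.08,0,0,0,45],[0,0,-0.08,0,0,0,45],[0,0,-0.08,0,0,0,45]])

```text
time: 8.65
ee_pos: [508.5, -279.8, 91.7]
ee_rot: [0.969, 0.246, 0.001, 0.002]
ft_force: [-0.3, 0.3, -0.6]
finger_gap: 0.449
gripper_force: 0.0
```

Run:
```python
from h import *
s=state();print(s["joint_positions"],s["ee_pos"]);print(totool([571.1,-243.4,90]))
```

```text
[-7.04684990e-01  5.79339776e-01  1.50429804e+00  1.20188306e-05
  1.05342791e+00  3.68224247e-01] [ 508.53512745 -279.75712309   91.69249148]
[ 0.0723293  -0.00207182  0.00180234]
```

Call:
move_arm(plan=[[0.035,0,0,0,0,-0.12,45],[0.072,0,0,0,0,-0.24,45],[0.072,0,0,0,0,-0.36,45],[0.072,0,0,0,0,-0.48,45],[0.072,0,0,0,0,-0.6,45],[0.072,0,0,0,0,-0.72,45],[0.072,0,0,0,0,-0.84,45],[0.072,0,0,0,0,-0.96,45],[0.072,0,0,0,0,-1.08,45],[0.072,0,0,0,0,-1.2,45]])

```text
time: 9.48
ee_pos: [570.4, -244.3, 87.9]
ee_rot: [0.659, 0.753, -0.0, -0.001]
ft_force: [0.4, 0.1, 0.2]
finger_gap: 0.45
gripper_force: 0.0
```

Call:
move_arm(plan=[[0,0,0,0,0,-0.12,45],[0,0,0,0,0,-0.24,45],[0,0,0,0,0,-0.33,45],[0,0,0,0,0,-0.33,45],[0,0,0,0,0,-0.33,45],[0,0,0,0,0,-0.33,45]])

```text
time: 9.98
ee_pos: [570.7, -244.6, 88.9]
ee_rot: [0.53, 0.848, 0.0, -0.001]
ft_force: [0.1, -0.1, -0.2]
finger_gap: 0.45
gripper_force: 0.0
```

```bash
python3 look.py w3
python3 - <<'E'
from h import *
print(totool([571.1,-243.4,10]),totool([559.7,-220.2,10]))
E
```

```text
[ 570.8 -244.6   89.1] [-0.4  0.9  0. ]
[0.00087289 0.00083223 0.079108  ] [0.0267224  0.00078309 0.07912754]
```

View pics/w3.png

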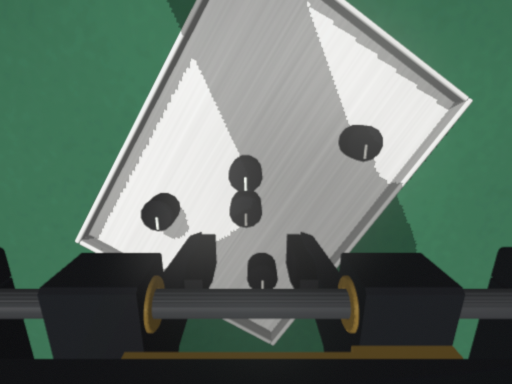

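The view shows the last pair at (246,174) and (246,209), about 3 mm to the tool's −y side. The placed knobs are at (361,142), (160,211) and (262,272).

Call:
move_arm(plan=[[0,-0.0025,0.035,0,0,0,45],[0,-0.0025,0.065,0,0,0,45],[0,-0.0025,0.079,0,0,0,45],[0,-0.0025,0.079,0,0,0,45],[0,-0.0025,0.079,0,0,0,45],[0,-0.0025,0.079,0,0,0,0],[0,-0.0025,0.079,0,0,0,0],[0,-0.0025,0.079,0,0,0,0],[0,-0.0025,0.079,0,0,0,0]])

```text
time: 10.78
ee_pos: [569.4, -246.3, 12.1]
ee_rot: [0.529, 0.849, -0.0, 0.001]
ft_force: [-1.2, 0.9, 6.6]
finger_gap: 0.276
gripper_force: 30.0
```

Call:
move_arm(plan=[[0,0,-0.035,0,0,0,0],[0,0,-0.06,0,0,0,0],[0.03,0.001,-0.065,0,0,0,0],[0.07,0.002,-0.065,0,0,0,0],[0.104,0.0035,-0.06,0,0,0,0],[0.104,0.0035,-0.03,0,0,0,0],[0.104,0.0035,-0.008,0,0,0,0],[0.104,0.0035,0,0,0,0,0],[0.104,0.0035,0,0,0,0,0],[0.104,0.0035,0,0,0,0,0]])

```text
time: 11.62
ee_pos: [526.2, -151.2, 11.0]
ee_rot: [0.529, 0.849, 0.0, 0.0]
ft_force: [0.1, 0.2, -0.2]
finger_gap: 0.285
gripper_force: 30.0
```

Call:
move_arm(plan=[[0,0,0,0,0,0,45],[0,0,0,0,0,0,45],[0,0,0,0,0,0,45],[0,0,-0.04,0,0,0,60],[0,0,-0.08,0,0,0,60],[0,0,-0.12,0,0,0,60],[0,0,-0.16,0,0,0,60],[0.02,0.005,-0.195,0,0,0.05,60],[0.06,0.015,-0.21,0,0,0.1,60],[0.1,0.024,-0.21,0,0,0.2,60]])

```text
time: 12.45
ee_pos: [504.6, -52.1, 224.4]
ee_rot: [0.613, 0.79, 0.001, 0.003]
ft_force: [0.3, 1.0, -0.6]
finger_gap: 0.599
gripper_force: 0.0
```

Run:
```python
from h import *
s=state();print(s["ee_pos"],totool([453,179,220]))
```

```text
[504.60932877 -52.12256294 224.36132042] [0.23670404 0.00769474 0.00348857]
```

Call:
move_arm(plan=[[0.04,0.001,0,0,0,0.05,50],[0.08,0.002,0,0,0,0.096,50],[0.12,0.004,0,0,0,0.096,50],[0.16,0.005,0,0,0,0.096,50],[0.2,0.006,0,0,0,0.096,50],[0.236,0.008,0,0,0,0.096,50],[0.236,0.008,0,0,0,0.096,50],[0.236,0.008,0,0,0,0.096,50],[0.236,0.008,0,0,0,0.096,50]])

```text
time: 13.2
ee_pos: [451.6, 177.8, 220.7]
ee_rot: [0.648, 0.762, -0.0, 0.0]
ft_force: [0.1, -0.5, -0.5]
finger_gap: 0.499
gripper_force: 0.0
```

Run:
```python
from h import *
np.set_printoptions(precision=1,suppress=True)
v=cam("top");g=v[0]["img"]
m=(g.max(2)<75).astype(np.uint8);m[:188]=0;m[250:]=0;m[:,:286]=0;m[:,362:]=0
n,l,st,ce=cv2.connectedComponentsWithStats(m)
for i in range(1,n):
    if st[i,4]<15: continue
    q=ray(v,ce[i],16)-[567.4,-218.5,0]; a=np.radians(-6.65);c,s=np.cos(a),np.sin(a)
    print(st[i],[c*q[0]+s*q[1],-s*q[0]+c*q[1]])
w=cam("wrist");gw=w[0]["img"];np.savez("w4.npz",fx=w[0]["fx"],fy=w[0]["fy"],cx=w[0]["cx"],cy=w[0]["cy"],Rc=w[1],c=w[2])
s=state();print(s["ee_pos"],R.from_quat(s["ee_rot"]).as_matrix())
t=cv2.resize(g[180:260,275:375],None,fx=2.88,fy=4.8)
cv2.imwrite("pics/w4.png",np.hstack([gw,t])[:,:,::-1])
```

```text
[302 198   7   8  39] [np.float64(47.09037151312895), np.float64(64.75476834555246)]
[345 204   7   7  23] [np.float64(45.075787977716814), np.float64(-68.56750796556538)]
[321 221   8   7  29] [np.float64(-13.842436504740672), np.float64(-1.8699517610415053)]
[299 230   7   7  36] [np.float64(-49.54464147321023), np.float64(65.27921635348487)]
[341 236   8   7  37] [np.float64(-54.252705391759925), np.float64(-65.69706451070336)]
[451.8 177.2 220.7] [[-0.2  1.   0. ]
 [ 1.   0.2 -0. ]
 [-0.   0.  -1. ]]
```

View pics/w4.png

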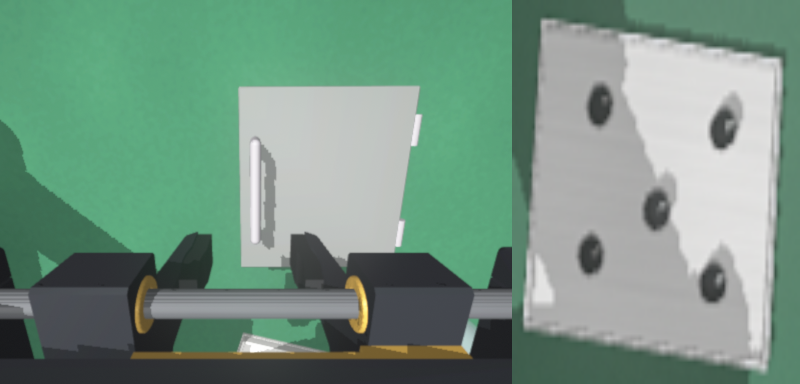

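The tray now holds five separate knobs, one in each quarter and one near the middle. The wrist view shows the handle bar from (254,139) to (256,242), which puts its centre at tool offset (6, 4.4) mm with about 1° of turn left.

Call:
move_arm(plan=[[0.006,0.0045,0.03,0,0,-0.015,50],[0.006,0.0045,0.06,0,0,-0.015,50],[0.006,0.0045,0.09,0,0,-0.015,50],[0.006,0.0045,0.115,0,0,-0.015,50],[0.006,0.0045,0.125,0,0,-0.015,50],[0.006,0.0045,0.125,0,0,-0.015,50],[0.006,0.0045,0.125,0,0,-0.015,0],[0.006,0.0045,0.125,0,0,-0.015,0],[0.006,0.0045,0.125,0,0,-0.015,0],[0.006,0.0045,0.125,0,0,-0.015,0]])

```text
time: 14.13
ee_pos: [455.5, 184.9, 96.7]
ee_rot: [0.642, 0.766, 0.001, 0.001]
ft_force: [0.5, -0.1, 0.3]
finger_gap: 0.222
gripper_force: 0.0
```

Call:
move_arm(plan=[[0,0,0,0,0,0,0],[0,0,0,0,0,0,0],[0,0,0,0,0,0,0],[0,0,0,0,0,0,0]])

```text
time: 14.47
ee_pos: [454.7, 184.9, 96.0]
ee_rot: [0.642, 0.767, -0.0, -0.0]
ft_force: [-3.6, -0.9, 6.7]
finger_gap: 0.092
gripper_force: 29.7
```

Run:
```python
import numpy as np
def P(d):
    t=np.radians(d);a=t/3
    return np.array([155*(1-np.cos(t))+38*np.sin(t)-19*np.sin(a), -155*np.sin(t)-38*(np.cos(t)-1)+19*(np.cos(a)-1)]),a
for base,ds in((0,range(4,41,4)),(40,(44,48,52,56,60))):
    p0,a0=P(base)
    for d in ds:
        p,a=P(d);q=p-p0;c,s=np.cos(a0),np.sin(a0)
        print(d,np.round([(c*q[0]+s*q[1])/1000,(-s*q[0]+c*q[1])/1000,a-a0],4))
```

```text
4 [ 0.0026 -0.0107  0.0233]
8 [ 0.0059 -0.0212  0.0465]
12 [ 0.01   -0.0314  0.0698]
16 [ 0.0147 -0.0413  0.0931]
20 [ 0.0201 -0.0508  0.1164]
24 [ 0.0262 -0.0599  0.1396]
28 [ 0.0329 -0.0686  0.1629]
32 [ 0.0402 -0.0767  0.1862]
36 [ 0.048  -0.0843  0.2094]
40 [ 0.0563 -0.0913  0.2327]
44 [ 0.0071 -0.0082  0.0233]
48 [ 0.0147 -0.0159  0.0465]
52 [ 0.0229 -0.023   0.0698]
56 [ 0.0315 -0.0296  0.0931]
60 [ 0.0405 -0.0354  0.1164]
```

Call:
move_arm(plan=[[0,0.0026,-0.0107,0.0233,0,0,0],[0,0.0059,-0.0212,0.0465,0,0,0],[0,0.01,-0.0314,0.07,0,0,0],[0,0.0147,-0.0413,0.093,0,0,0],[0,0.02,-0.0508,0.116,0,0,0],[0,0.026,-0.06,0.14,0,0,0],[0,0.033,-0.0686,0.163,0,0,0],[0,0.04,-0.0767,0.186,0,0,0],[0,0.048,-0.0843,0.21,0,0,0],[0,0.0563,-0.0913,0.2327,0,0,0]])

```text
time: 15.3
ee_pos: [510.6, 194.2, 186.5]
ee_rot: [0.638, 0.761, -0.09, -0.075]
ft_force: [3.7, -4.4, -8.5]
finger_gap: 0.092
gripper_force: 30.5
```

Call:
move_arm(plan=[[0,0.007,-0.008,0.023,0,0,0],[0,0.0147,-0.016,0.0465,0,0,0],[0,0.023,-0.023,0.07,0,0,0],[0,0.0315,-0.0296,0.093,0,0,0],[0,0.0405,-0.0354,0.1164,0,0,0],[0,0.0405,-0.0354,0.1164,0,0,0],[0,0.0405,-0.0354,0.1164,0,0,0],[0,0.0405,-0.0354,0.1164,0,0,0]])

```text
time: 15.97
ee_pos: [557.2, 201.9, 210.4]
ee_rot: [0.633, 0.754, -0.134, -0.111]
ft_force: [0.9, -6.2, -9.2]
finger_gap: 0.095
gripper_force: 30.3
```

Run:
```python
from h import *
s=state();Rm=R.from_quat(s["ee_rot"]).as_matrix();g=s["ee_pos"]-19*Rm[:,2]
print(s["ee_pos"],g,s["ft_force"],s["finger_gap"],s["gripper_force"])
# bar height and forward displacement -> lid angle
dz=g[2]-75.5; r=np.hypot(155,38); a0=np.arctan2(38,155)
print("by height",np.degrees(np.arcsin(dz/r)-a0))
y=np.radians(10); dx=(g[:2]-[454.7,184.9])@[np.cos(y),np.sin(y)]
print("by forward",np.degrees(np.arccos((155-dx)/r)-a0))
v=cam("scene");cv2.imwrite("pics/s5.png",cv2.resize(v[0]["img"][80:260,120:400],None,fx=2.8,fy=2.8)[:,:,::-1])
```

```text
[557.23497997 201.91416637 210.36559475] [563.65233565 203.08959991 228.21036715] [ 0.85380886 -6.21393109 -9.22564084] 0.0949417584057886 30.344746856717393
by height 59.3402921449668
by forward 60.01747220804902
```

View pics/s5.png

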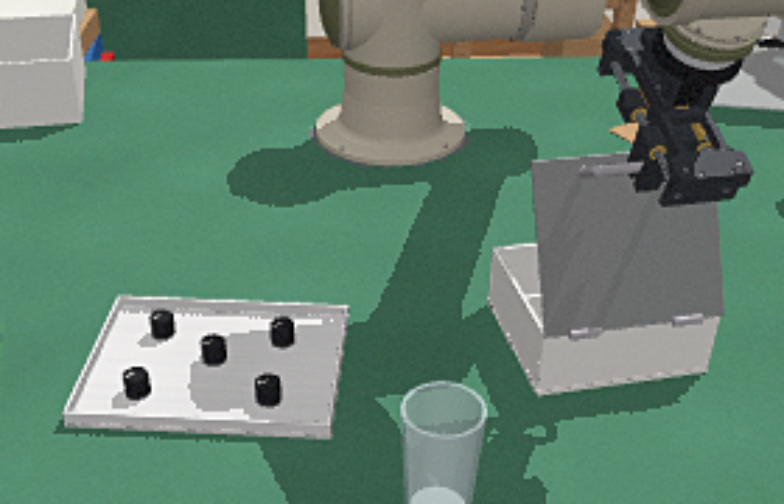

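The lid stands open, with the bar still in the gripper, at 60° by forward travel. The five knobs stand apart in the tray, around (212,349) in this crop, and the glass is untouched.

```bash
python3 -c "
from rig import workorder
print(workorder.hand_in())"
```

```text
the job is handed in; nothing more can be done
None
```

I handed the job in at about 16 s: the five knobs stand apart in the tray, one well inside each quarter and one near the middle, and the gripper is holding the lid open at about 60° (59.3° by bar height, 60.0° by forward travel).

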